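# Air the drying cabinet past its drooping barrel bolt

## Task

Air the small plywood drying cabinet on the worktop: first slide the shutter on its roof all the way to the left to its stop, so that the vent is open and the fumes leave upward. Then draw the barrel bolt of the glazed door toward the hinges: its plate hangs by one screw, so the bolt droops and its notched nose hooks behind the bent-up lip of the keeper; lift the knob a little while you pull, and do not wrench the bolt against the keeper. With the knob still in the fingers, swing the door ajar, about 5 to 10 cm at its free edge, and finish while holding it still there by the knob (a spring would shut it), the bolt still drawn; leave the thinner bottle, the paint jar and the nippers as they are.

Things in the scene. Friction and masses are not known exactly. Their poses are not given: they have to be found in the camera images.
- cabinet: fixed plywood drying cabinet, 300 wide (y) x 150 deep (x) x 205 high; origin at the centre of its underside, x points to its back, y to its left seen from the front. Front face at x = -75 mm, flat roof at z = 205. The glazed door, flush in the front, is 220 wide, z = 21 to 187, hinged at its left edge; freshly painted parts stand inside
- vent_grip (a point): grip point of the roof shutter: middle of an upright wooden bar, 12 mm thick (cabinet y), 44 mm long (cabinet x), 30 mm high; the point lies 12 mm below the bar's top, 19 mm above the flat 84 x 84 mm aluminium shutter plate, 22 mm above the roof. The plate runs between two rails 95 mm apart, along the cabinet's y, which stand 10 mm above the roof
- vent (a joint): shutter's slide in m: 0 = vent shut, grows as the shutter moves to the cabinet's left (+y), 0.070 = against the stop, vent fully open. Friction about 2 N, stays where it is left
- door_hinge (a point): point on the door's upright hinge axis, 122 mm left of the cabinet's middle, 3 mm ahead of its front face, 165 mm above the worktop
- door (a joint): door's hinge in rad: 0 = shut, grows as the free (right) edge swings out toward the robot, clockwise seen from above; 220 mm from hinge to free edge, so 0.33 = about 7 cm at the edge. A spring shuts it, torque 0.28 N m when shut, plus 0.4 N m per rad. With the bolt in the keeper it cannot open
- knob_grip (a point): middle of the bolt's knob, a steel pin 16 mm in diameter and 28 mm long with its axis along x (square to the door), 46 mm ahead of the door face, pinched from above, fingers closing along the door's width. The rod (14 mm) runs 6 to 20 mm ahead of the face. With the bolt home the knob is 22 mm from the door's free edge; drooping, it lies 50 mm below the roof
- bolt_knob: that knob as a part of the bolt (its origin lies at the plate's rear screw, not at the knob: use knob_grip)
- bolt (a joint): bolt's slide in its barrel in m: 0 = home in the keeper, grows as it is drawn toward the hinges (cabinet's left, +y), 0.045 = end stop. Friction about 1.5 N. While it droops, the step of its notch stops at the lip, at about 0.004; the nose is past the lip at 0.021, out of the keeper at 0.024
- barrel (a joint): swing of the loose bolt plate about its rear screw in rad: 0 = drooping by 0.13 rad under its weight (0.25 kg), 0.13 = level, 0.15 = upper stop. The screw is 78 mm from the knob (bolt home) toward the hinges, 165 mm above the worktop. The nose clears the lip at 0.055 and more: raise the knob by 5 to 9 mm (10 mm is level) and keep that height while pulling
- bolt_nose: nose of the bolt: round head of 14 mm diameter, 13 mm long, and in front of it a notch 7 mm deep and 13 mm long in the underside (its origin lies at the plate's rear screw)
- keeper: fixed steel keeper (staple) on the cabinet's right jamb, 14 mm wide, 42 mm high, reaching 27 mm ahead of the front face; origin on the face, 15 mm right of the door's free edge, 165 mm above the worktop; its lower edge is bent up into a lip whose top lies 16 mm below that origin
- thinner: bystander: thinner bottle with dark blue cap, 38 mm diameter, 90 high, standing by the cabinet's right side; origin under its centre. Farther right, round x 0.5, y -0.35, stand the bench's fixed magnifier lamp and brush carousel, some 0.3 m tall: swing the arm round in front of them
- paint_jar: bystander: small paint jar with dark ribbed cap, 30 mm diameter, 39 high, standing ahead and left of the cabinet; origin under its centre
- side_nippers: bystander: sprue nippers with red grips, 144 x 78 x 15 mm, lying on the worktop ahead of the cabinet; origin under the centre

How it is judged:
On the way, in this order (a step that is already met when the one before it is completed fails the run):
1. the roof shutter is slid to its stop: vent fully open (value of joint vent above 0.066 m), for 0.2 s.
2. the bolt is lifted over the keeper's lip and drawn clear of the keeper (value of joint bolt above 0.025 m), for 0.1 s.
At the end, for the whole second after the job is handed in: the vent shutter is within 4 mm of its open stop; the bolt is still drawn by 20 mm or more; the door stands still, ajar by 0.2 to 0.5 rad (44 to 109 mm at the free edge), and the fingers press on the bolt's knob with at least 1 N, holding it against the closing spring (value of joint vent above 0.066 m and value of joint bolt above 0.02 m and value of joint door between 0.2 and 0.5 rad and velocity of joint door between -0.08 and 0.08 rad/s and contact force between the fingers and bolt_knob above 1 N); the arm keeps its last pose, push and grip.
It fails at once if the bolt is wrenched against the keeper (more than 60 N) (contact force between bolt_nose and keeper above 60 N).
It fails at once if the thinner bottle is pushed 25 mm or tipped (distance of thinner from where it was at the start of the episode above 0.025 m or angle between thinner's own z axis and vertical above 0.4 rad).
It fails at once if the paint jar is pushed 25 mm or tipped (distance of paint_jar from where it was at the start of the episode above 0.025 m or angle between paint_jar's own z axis and vertical above 0.4 rad).
It fails at once if the nippers are pushed 25 mm (distance of side_nippers from where it was at the start of the episode above 0.025 m).
It also fails if it takes over 45 s, if anything falls off the work surface, if the arm or the gripper's body presses on something with over 40 N, if the wrist force passes 120 N, or if a joint passes its speed limit or range.

## Robot

A 7-joint arm with a two-finger parallel gripper is mounted at the origin on a cart in front of the work surface, level with it; the furniture and walls round the work are solid. World frame = base frame: x ahead of the robot, y to its left, z up, the work surface at z = 0. Lengths are in m, angles in rad, forces in N, time in s.
With the tool pointing down it reaches from about 0.4 to 0.875 m from the base axis. Payload 6.5 kg.
Tool frame: the origin (TCP) lies at the very end of the fingers, on their centre line; the grasp point (between the pads) lies 19 mm behind it (r.grasp_offset is the distance from the TCP to the grasp point, in m); z points along the fingers, y is the line along which they close (so a half turn about z gives the same grasp; the last joint's range is limited). The gripper opens to 88 mm and grips with 3 to 60 N. Pads are 18 mm wide; open, the fingers measure 123 mm over their backs; the gripper's body (75 mm by 187 mm) begins 45 mm behind the grasp point.
Start: joints at [1.258, 0.536, -0.004, 1.538, 0.003, 1.067, -0.071], TCP at [0.159, -0.63, 0.239] pointing down, gripper open.
Joint ranges: [-2.7, 2.7], [-0.37, 2.16], [-1.27, 1.26], [0.24, 2.4], [-1.31, 4.45], [0.19, 1.91], [-2.76, 2.76]. Speed limits (rad/s): [2.39, 2.39, 3.14, 3.14, 3.14, 3.14, 3.14].

## Interface

Orientations are given as a unit quaternion [x, y, z, w].
In Python, from workcell import r gives the robot as it stands.
- The arm moves only by the tool move_arm, never from a script. Its argument "rows" is a list of rows, each a list of 2 entries, a list of its own where there are three numbers: the shift along the tool's x, y, z in m, then the turn about the tool's z in rad. In form: [[[x, y, z], yaw], ...]. A call has 1 to 12 rows; each row shifts and turns the commanded pose from where the row before left it, along the tool's axes as they then stand; what a row does not reach is not made up. A row lasts 1/10 s, in which the tool goes at most 50 mm and 8.59 degrees, less where a joint would pass 70% of its speed; a pose out of reach is approached as far as the arm can. A call is refused whole if a number of a shift passes 0.05 or a number of a turn 0.15, either way. A call with a gripper value outside its range is refused whole. "grip" is the opening, from 0 (shut) to 1 (fully open), set as the call begins (left out, the last holds). The fingers move at their own pace and stop on an object; "grip_force" is the grip in N (left out, the last holds). Time passes only in rows, so rows that do not move let the fingers close. It gives the time, the measured TCP pose, the force, the opening and the grip force at its end, in the units of the state.
- r.read_state(): the state, without advancing time (a new reading comes with each control period).
- r.get_image(name): name is "side" or "top"; returns the picture (384x512x3 uint8, blue, green, red); there is no depth.
- r.get_calibration(name): a dict with "fovy" (degrees; the focal length in pixels is half the picture's height over the tangent of half this angle, whatever the lens; pixels are square), "cx", "cy" (the principal point, pixels), "cam_to_world" (4x4, takes a point from camera to world coordinates). Camera axes: x right, y up, looking along -z (the intrinsics and any distortion apply to the point x, -y, -z); pixel columns grow to the right and rows downward; lengths in m; the calibration is good to about 2 mm. A picture is of the moment at which its call begins. get_calibration takes no time and is no camera call.
- r.hand_in(): hands the job in; it is judged then, once.
Trained networks look in the newest picture that a camera, given by its name, has taken for a name from the list of things; names that differ only in an ending like _2 or _b are one class to them, and where a whole thing is asked for, a point or a joint stands for the part that bears it (a point fixed in the world has none). Each returns a list of dicts, best first, with "p" (0 to 1); they miss things now and then, are a little off and sometimes report something else, mostly with a low value. They report only what shows in the picture. A call takes as long as a camera call.
- r.silhouettes(camera, name): "region" (384x512 bool, what is visible of it) and "box" ([left, top, right, bottom] in pixels, round what is visible of it).
The state is a dict: "clock": time; "qpos": joint angles; "joint_velocities": joint speeds; "effort": joint torques, N m; "tcp_pos": TCP position; "orientation": TCP orientation; "ft_force": force on the tool from outside, world axes, zero at the start; "ft_torque": the same for the moment, N m; "width": opening from 0.0 (shut) to 1.0 (fully open); "grip_force": force on a finger pad.
Only numpy, scipy, OpenCV 4.12 (cv2) and the standard library are available. Lean on these libraries where they do the work, as an engineer would, in place of code of your own. Each camera call takes 0.05 s, during which the arm holds its last target. There are 200 camera calls.

## Working session

There is one attempt and no reset: what is moved stays moved. The work goes in short steps, Python scripts to look and compute and a tool call to move; the robot and the scene stay as the last step left them, time stands still between calls to the robot, and variables do not carry over. Pictures are saved under pics/ and viewed, at most 10 in all, crops included, and the job is handed in when it is done.

Besides the shell and the picture viewer there is one more tool, called after "Call:" as a command line: name --argument value ..., lists and objects as JSON in quotes. move_arm: Moves the arm, as the interface text tells. Its arguments: {"type":"object","properties":{"rows":{"type":"array","items":{"type":"array"}},"grip":{"type":"number"},"grip_force":{"type":"number"}},"required":["rows"]}

```bash
ls; mkdir -p pics; python3 - <<'E'
from workcell import r
import cv2,numpy as np
s=r.read_state();print({k:np.round(v,3).tolist() for k,v in s.items()}, r.grasp_offset)
for n in("side","top"):
    im=r.get_image(n);cv2.imwrite(f"pics/{n}0.png",im)
    c=r.get_calibration(n);print(n,c)
    for k in("cabinet","vent_grip","knob_grip","keeper","thinner","paint_jar","side_nippers","bolt_nose"):
        d=r.silhouettes(n,k)
        print(k,[(round(x["p"],2),np.round(x["box"]).tolist()) for x in d[:2]])
E
```

```text
pics
{'clock': 0.0, 'qpos': [1.258, 0.537, -0.004, 1.539, 0.003, 1.067, -0.071], 'joint_velocities': [0.0, 0.001, 0.001, -0.0, -0.001, -0.0, 0.001], 'effort': [-0.0, -57.099, 0.991, -25.161, -0.056, 0.018, 0.0], 'tcp_pos': [0.159, -0.63, 0.238], 'orientation': [0.992, 0.123, -0.0, -0.001], 'ft_force': [0.168, 0.251, -0.923], 'ft_torque': [0.007, 0.051, 0.017], 'grip_force': 0.0, 'width': 0.996} 0.0187
side {'fovy': 56.88880740424825, 'cx': 254.7552012465589, 'cy': 194.5789198854145, 'cam_to_world': array([[-0.08362268,  0.68036713, -0.72808503, -0.07215081],
       [-0.99645558, -0.05039085,  0.06735752,  0.09962334],
       [ 0.00913902,  0.73113701,  0.68216945,  0.75501245],
       [ 0.        ,  0.        ,  0.        ,  1.        ]])}
cabinet [(0.82, [177.0, 131.0, 302.0, 235.0])]
vent_grip [(0.7, [238.0, 138.0, 272.0, 166.0])]
knob_grip [(0.5, [254.0, 194.0, 263.0, 208.0])]
keeper [(0.48, [250.0, 194.0, 263.0, 209.0])]
thinner [(0.68, [300.0, 193.0, 316.0, 223.0])]
paint_jar [(0.74, [164.0, 218.0, 175.0, 232.0])]
side_nippers [(0.77, [241.0, 255.0, 274.0, 301.0])]
bolt_nose []
top {'fovy': 50.67646910004779, 'cx': 248.2369226141709, 'cy': 194.82450356768666, 'cam_to_world': array([[-0.02193224,  0.98670382, -0.16104208,  0.41782385],
       [-0.99969769, -0.02343506, -0.00743818,  0.02448676],
       [-0.01111331,  0.16083026,  0.98691951,  1.09105705],
       [ 0.        ,  0.        ,  0.        ,  1.        ]])}
cabinet [(0.72, [160.0, 95.0, 307.0, 214.0])]
vent_grip [(0.89, [223.0, 123.0, 270.0, 169.0])]
knob_grip [(0.41, [240.0, 196.0, 250.0, 213.0])]
keeper []
thinner [(0.5, [223.0, 123.0, 272.0, 167.0]), (0.49, [296.0, 180.0, 312.0, 200.0])]
paint_jar []
side_nippers [(0.77, [230.0, 228.0, 259.0, 282.0]), (0.58, [161.0, 94.0, 305.0, 212.0])]
bolt_nose []
```

```bash
python3 - <<'E'
import cv2
a=cv2.imread("pics/side0.png")[110:310,140:340];b=cv2.imread("pics/top0.png")[80:290,140:340]
cv2.imwrite("pics/a.png",cv2.resize(a,None,fx=3.,fy=3.,interpolation=2)[:600]); cv2.imwrite("pics/b.png",cv2.resize(b,None,fx=2.85,fy=2.85,interpolation=2)[:600])
E
```

```text
(no output)
```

View pics/a.png

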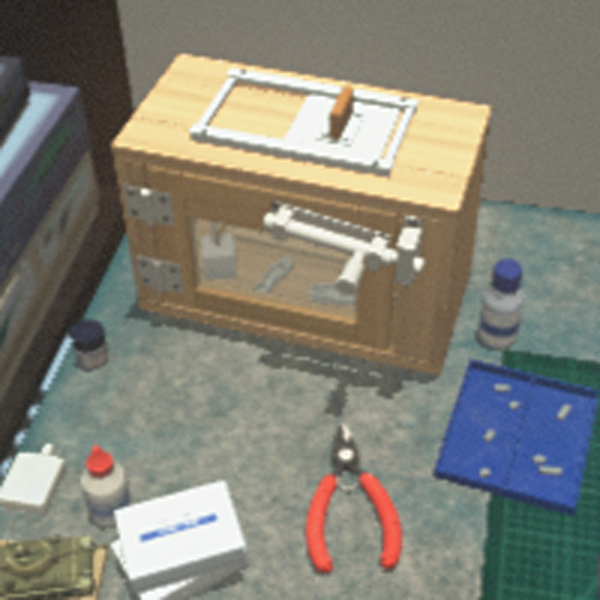

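View pics/b.png

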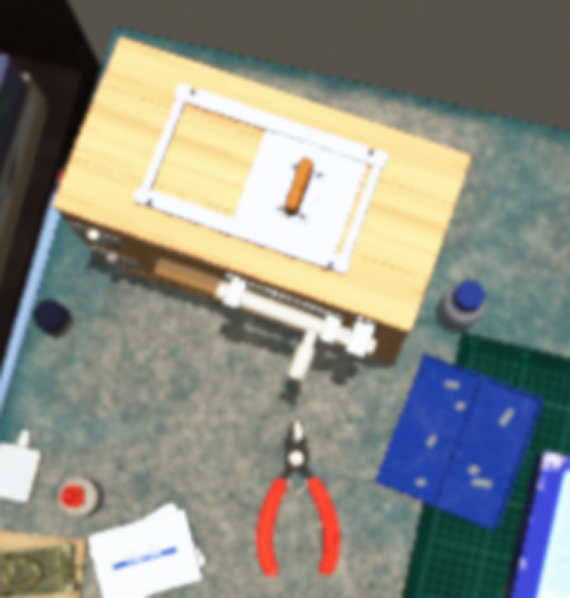

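The pictures show the cabinet turned clockwise, with the vent bar at about top-crop (298,187) and the knob at about (302,358). I'll fit the cabinet's pose from its roof corners.

```bash
cat >h.py <<'E'
from workcell import r
import numpy as np, cv2
from scipy.optimize import least_squares
def proj(n,P):
    c=r.get_calibration(n);T=np.linalg.inv(c["cam_to_world"]);f=192/np.tan(np.radians(c["fovy"]/2))
    p=np.atleast_2d(P)@T[:3,:3].T+T[:3,3]
    return np.c_[c["cx"]+f*p[:,0]/-p[:,2], c["cy"]+f*p[:,1]/p[:,2]]
def ray(n,uv,z):
    c=r.get_calibration(n);T=c["cam_to_world"];f=192/np.tan(np.radians(c["fovy"]/2))
    d=T[:3,:3]@[(uv[0]-c["cx"])/f,-(uv[1]-c["cy"])/f,-1];return T[:3,3]+d*(z-T[2,3])/d[2]
def cab(q,P):
    c,s=np.cos(q[2]),np.sin(q[2]);P=np.atleast_2d(P)
    return np.c_[q[0]+c*P[:,0]-s*P[:,1],q[1]+s*P[:,0]+c*P[:,1],P[:,2]]
E
python3 - <<'E'
from h import *
K=np.array([[.075,.15,.205],[.075,-.15,.205],[-.075,.15,.205],[-.075,-.15,.205]])
S=np.array([[182,55],[491,105],[115,147],[458,208]])/3+[140,110]
T=np.array([[118,38],[470,155],[57,210],[410,330]])/2.85+[140,80]
F=lambda q:np.r_[proj("side",cab(q,K))-S,proj("top",cab(q,K))-T].ravel()
o=least_squares(F,[.6,0,-.3],loss="soft_l1");q=o.x;print(q,np.round(F(q).reshape(-1,2),1).tolist());np.save("q.npy",q)
for nm,P in dict(vent=[[0,-.035,.227]],knob=[[-.121,-.076,.155]],hinge=[[-.078,.122,.165]],keeper=[[-.075,-.113,.165]]).items():
    for n,o,k in(("side",[140,110],3),("top",[140,80],2.85)): print(nm,cab(q,P),n,((proj(n,cab(q,P))-o)*k).round())
# bar top from images (cabinet frame)
def inv(p): 
    c,s=np.cos(q[2]),np.sin(q[2]);d=p[:2]-q[:2];return [c*d[0]+s*d[1],-s*d[0]+c*d[1],p[2]]
print(inv(ray("top",np.array([300,176])/2.85+[140,80],.239)),inv(ray("side",np.array([345,95])/3+[140,110],.239)))
for uv in([298,378],[308,336]):print(inv(ray("top",np.array(uv)/2.85+[140,80],.155)))
for uv in([348,286],[355,262]):print(inv(ray("side",np.array(uv)/3+[140,110],.155)))
for n in("side","top"):
  for k in("vent_grip","knob_grip"):
    d=r.silhouettes(n,k)[0]["region"];ys,xs=np.nonzero(d);print(n,k,xs.mean(),ys.mean())
for k,z in(("thinner",.0),("paint_jar",0)):
    b=r.silhouettes("side",k)[0]["box"];print(k,ray("side",[(b[0]+b[2])/2,b[3]-3],0))
E
```

```text
[ 0.6806266   0.06473534 -0.35532616] [[-1.4, -0.4], [0.1, 0.1], [-1.4, -0.2], [0.4, 0.9], [0.5, 0.3], [0.8, -0.3], [-1.4, -0.5], [1.0, 0.1]]
vent [[0.66845023 0.03192168 0.227     ]] side [[345. 111.]]
vent [[0.66845023 0.03192168 0.227     ]] top [[304. 187.]]
knob [[0.54074499 0.03557826 0.155     ]] side [[353. 277.]]
knob [[0.54074499 0.03557826 0.155     ]] top [[304. 363.]]
hinge [[0.64994235 0.20625027 0.165     ]] side [[146. 191.]]
hinge [[0.64994235 0.20625027 0.165     ]] top [[ 94. 235.]]
keeper [[ 0.57099935 -0.01511369  0.165     ]] side [[411. 239.]]
keeper [[ 0.57099935 -0.01511369  0.165     ]] top [[366. 323.]]
[np.float64(0.00417733476007524), np.float64(-0.03036770035118481), np.float64(0.239)] [np.float64(0.006183882223462642), np.float64(-0.03307769356210864), np.float64(0.239)]
[np.float64(-0.1340157553509579), np.float64(-0.07505095163917659), np.float64(0.15500000000000003)]
[np.float64(-0.09863123972389007), np.float64(-0.07141965462953051), np.float64(0.15500000000000003)]
[np.float64(-0.13255541206112134), np.float64(-0.07497148910166768), np.float64(0.15500000000000003)]
[np.float64(-0.1040131696456209), np.float64(-0.07305978456388074), np.float64(0.15500000000000003)]
side vent_grip 254.03893805309735 151.3787610619469
side knob_grip 256.44594594594594 200.7027027027027
top vent_grip 245.21193573068095 146.60902830910481
top knob_grip 245.64102564102564 205.48717948717947
thinner [ 6.15996739e-01 -1.19728847e-01  1.11022302e-16]
paint_jar [0.60774215 0.27630722 0.        ]
```

```bash
cat >plan.py <<'E'
from h import *
def plan(wps):
    """wps: (x,y,z,a,n) a=world angle of tool x; prints rounded rows from the current pose"""
    s=r.read_state();o=s["orientation"];p=np.array(s["tcp_pos"]);a=2*np.arctan2(o[1],o[0]);rows=[]
    for x,y,z,b,n in wps:
        p0=p.copy();a0=a
        db=b-a0
        for i in range(1,n+1):
            t=p0+(np.array([x,y,z])-p0)*i/n; d=t-p; c,sn=np.cos(a),np.sin(a)
            row=np.round([c*d[0]+sn*d[1], sn*d[0]-c*d[1], -d[2]],3); w=round(-(a0+db*i/n-a),3)
            rows.append([row.tolist(),w]); p=p+[c*row[0]+sn*row[1],sn*row[0]-c*row[1],-row[2]]; a-=w
    for i in range(0,len(rows),12): print(str(rows[i:i+12]).replace(" ",""))
    print(p,a)
E
python3 - <<'E'
from plan import *
q=np.load("q.npy");print(cab(q,[[.0045,-.032,.3]]))
R=.45;A=q[2]+np.pi
P=lambda t,a,n,z=.38:(R*np.cos(t),R*np.sin(t),z,a,n)
x,y,z=cab(q,[[.0045,-.032,.28]])[0]
plan([P(-1.25,.247+.85,6),P(-.95,1.55,4),P(-.65,2.0,4),P(-.35,2.4,4),P(-.05,A,4),(x,y,z,A,6)])
E
```

```text
[[0.67371282 0.03316875 0.3       ]]
[[[0.006,-0.034,-0.024],np.float64(-0.142)],[[0.01,-0.032,-0.023],np.float64(-0.141)],[[0.014,-0.031,-0.024],np.float64(-0.142)],[[0.019,-0.028,-0.023],np.float64(-0.142)],[[0.023,-0.025,-0.024],np.float64(-0.141)],[[0.026,-0.022,-0.023],np.float64(-0.142)],[[0.027,0.02,-0.0],np.float64(-0.113)],[[0.025,0.022,-0.0],np.float64(-0.114)],[[0.022,0.026,-0.0],np.float64(-0.113)],[[0.019,0.027,-0.0],np.float64(-0.113)],[[0.024,0.024,-0.0],np.float64(-0.113)],[[0.021,0.026,-0.0],np.float64(-0.112)]]
[[[0.018,0.029,-0.0],np.float64(-0.113)],[[0.015,0.03,-0.0],np.float64(-0.112)],[[0.02,0.027,-0.0],np.float64(-0.1)],[[0.018,0.029,-0.0],np.float64(-0.1)],[[0.014,0.03,-0.0],np.float64(-0.1)],[[0.011,0.032,-0.0],np.float64(-0.1)],[[0.017,0.029,-0.0],np.float64(-0.097)],[[0.015,0.03,-0.0],np.float64(-0.096)],[[0.012,0.032,-0.0],np.float64(-0.097)],[[0.008,0.032,-0.0],np.float64(-0.096)],[[-0.032,0.022,0.017],np.float64(-0.0)],[[-0.032,0.021,0.016],np.float64(-0.0)]]
[[[-0.031,0.022,0.017],np.float64(-0.0)],[[-0.032,0.022,0.016],np.float64(-0.0)],[[-0.032,0.022,0.017],np.float64(-0.0)],[[-0.032,0.021,0.017],np.float64(-0.0)]]
[0.67379227 0.0326292  0.27972974] 2.7858074718580546
```

Call:
move_arm --rows '[[[0.006,-0.034,-0.024],-0.142],[[0.01,-0.032,-0.023],-0.141],[[0.014,-0.031,-0.024],-0.142],[[0.019,-0.028,-0.023],-0.142],[[0.023,-0.025,-0.024],-0.141],[[0.026,-0.022,-0.023],-0.142],[[0.027,0.02,0],-0.113],[[0.025,0.022,0],-0.114],[[0.022,0.026,0],-0.113],[[0.019,0.027,0],-0.113],[[0.024,0.024,0],-0.113],[[0.021,0.026,0],-0.112]]' --grip 0.5

```text
clock: 2.4
tcp_pos: [0.3108, -0.3186, 0.3799]
orientation: [0.63, 0.777, -0.0, 0.0]
ft_force: [0.2, -0.7, 0.2]
width: 0.503
grip_force: 0.0
```

Call:
move_arm --rows '[[[0.018,0.029,0],-0.113],[[0.015,0.03,0],-0.112],[[0.02,0.027,0],-0.1],[[0.018,0.029,0],-0.1],[[0.014,0.03,0],-0.1],[[0.011,0.032,0],-0.1],[[0.017,0.029,0],-0.097],[[0.015,0.03,0],-0.096],[[0.012,0.032,0],-0.097],[[0.008,0.032,0],-0.096]]'

```text
clock: 3.4
tcp_pos: [0.4495, -0.0213, 0.3799]
orientation: [0.175, 0.985, -0.0, 0.0]
ft_force: [0.1, 0.1, -0.1]
width: 0.502
grip_force: 0.0
```

```bash
python3 - <<'E'
from plan import *
print(r.read_state()["qpos"])
q=np.load("q.npy");A=q[2]+np.pi
x,y,z=cab(q,[[.0045,-.032,.28]])[0]
plan([(x,y,z,A,7)])
E
```

```text
[ 0.69903926  0.11146536 -0.80358867  1.81392019  0.08503809  1.25072849
  1.09075266]
[[[-0.027,0.018,0.014],np.float64(0.0)],[[-0.028,0.019,0.015],np.float64(0.001)],[[-0.027,0.018,0.014],np.float64(0.0)],[[-0.027,0.018,0.014],np.float64(0.001)],[[-0.028,0.019,0.014],np.float64(0.0)],[[-0.027,0.018,0.015],np.float64(0.001)],[[-0.028,0.019,0.014],np.float64(0.0)]]
[0.67430301 0.03338813 0.27993529] 2.786762105502613
```

Call:
move_arm --rows '[[[-0.027,0.018,0.014],0],[[-0.028,0.019,0.015],0],[[-0.027,0.018,0.014],0],[[-0.027,0.018,0.014],0],[[-0.028,0.019,0.014],0],[[-0.027,0.018,0.015],0],[[-0.028,0.019,0.014],0],[[0,0,0],0]]'

```text
clock: 4.2
tcp_pos: [0.6758, 0.0324, 0.276]
orientation: [0.177, 0.984, 0.0, -0.002]
ft_force: [-0.7, -0.7, -0.2]
width: 0.498
grip_force: 0.0
```

```bash
python3 - <<'E'
from plan import *
print(r.read_state()["qpos"])
q=np.load("q.npy");A=q[2]+np.pi
x,y,z=cab(q,[[.0045,-.032,.28]])[0]
plan([(x,y,z,A,1)])
im=r.get_image("side")[90:240,150:350];a=cv2.resize(im,None,fx=2.9,fy=2.9,interpolation=2)
im=r.get_image("top")[80:230,150:350]
cv2.imwrite("pics/c.png",a)
E
```

```text
[ 0.32375832  0.65367126 -0.70943941  1.38490496  0.42641259  1.26162546
  0.80248726]
[[[0.002,0.0,-0.004],np.float64(0.0)]]
[0.67391609 0.03306667 0.28003513] 2.786382769095352
```

View pics/c.png

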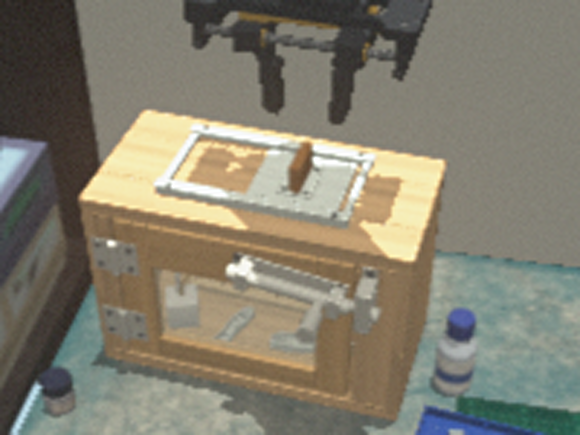

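The fingers at columns 272 and 340 straddle the bar at about column 303, so I'll descend and grip.

Call:
move_arm --rows '[[[0,0,0.015],0],[[0,0,0.015],0],[[0,0,0.013],0],[[0,0,0.01],0],[[0,0,0],0]]'

```text
clock: 4.8
tcp_pos: [0.6732, 0.0308, 0.2247]
orientation: [0.177, 0.984, -0.001, -0.001]
ft_force: [-0.2, -0.5, -0.6]
width: 0.496
grip_force: 0.0
```

Call:
move_arm --rows '[[[0,0,0],0],[[0,0,0],0],[[0,0,0],0],[[0,0,0],0]]' --grip 0 --grip_force 12

```text
clock: 5.2
tcp_pos: [0.6749, 0.032, 0.2274]
orientation: [0.177, 0.984, 0.001, 0.001]
ft_force: [1.8, 2.2, -0.3]
width: 0.161
grip_force: 0.9
```

Call:
move_arm --rows '[[[0,0,0.003],0],[[0,0,0.002],0],[[0,0.008,0],0],[[0,0.01,0],0],[[0,0.012,0],0],[[0,0.012,0],0],[[0,0.01,0],0],[[0,0.01,0],0],[[0,0.006,0],0],[[0,0.001,0],0],[[0,0,0],0]]'

```text
clock: 6.3
tcp_pos: [0.7007, 0.0967, 0.2249]
orientation: [0.177, 0.984, 0.001, 0.003]
ft_force: [0.9, 0.9, 10.6]
width: 0.134
grip_force: 12.0
```

Call:
move_arm --rows '[[[0,0.002,0],0],[[0,0.002,0],0],[[0,0,0],0],[[0,0,0],0]]'

```text
clock: 6.7
tcp_pos: [0.701, 0.0973, 0.2248]
orientation: [0.178, 0.984, -0.002, 0.002]
ft_force: [-5.0, -7.2, 15.3]
width: 0.137
grip_force: 12.0
```

```bash
python3 - <<'E'
from plan import *
s=r.read_state();print(s["ft_force"],s["tcp_pos"])
q=np.load("q.npy");c,sn=np.cos(q[2]),np.sin(q[2]);d=s["tcp_pos"][:2]-q[:2];print(c*d[0]+sn*d[1],-sn*d[0]+c*d[1])
im=r.get_image("side")[90:240,150:350];a=cv2.resize(im,None,fx=2.9,fy=2.9,interpolation=2)
cv2.imwrite("pics/d.png",a)
E
```

```text
[-5.02143374 -7.23993973 15.27358487] [0.70099736 0.09727969 0.2248207 ]
0.007776208510051813 0.03759832243002611
```

View pics/d.png

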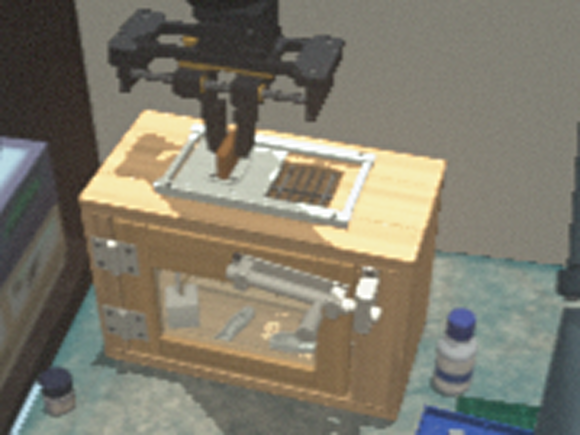

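The shutter is against its left stop, the grille is uncovered and the reaction is about 9 N. Next I'll release it and go over the knob.

Call:
move_arm --rows '[[[0,0,0],0],[[0,0,0],0],[[0,0,0],0],[[0,0,-0.015],0],[[0,0,-0.025],0],[[0,0,-0.025],0],[[0,0,0],0]]' --grip 0.45

```text
clock: 7.45
tcp_pos: [0.7016, 0.101, 0.2917]
orientation: [0.177, 0.984, 0.002, 0.003]
ft_force: [-0.0, 0.4, -0.3]
width: 0.449
grip_force: 0.0
```

```bash
python3 - <<'E'
from plan import *
q=np.load("q.npy");A=q[2]+np.pi
x,y,z=cab(q,[[-.124,-.075,.27]])[0]
print(x,y)
plan([(x,y,z,A,7)])
E
```

```text
0.5382802841016794 0.03755948222211172
[[[0.019,-0.017,0.003],np.float64(-0.0)],[[0.018,-0.016,0.003],np.float64(-0.0)],[[0.019,-0.017,0.003],np.float64(-0.0)],[[0.019,-0.017,0.003],np.float64(-0.0)],[[0.019,-0.016,0.004],np.float64(-0.0)],[[0.018,-0.017,0.003],np.float64(-0.0)],[[0.019,-0.016,0.003],np.float64(-0.0)]]
[0.53841847 0.03791808 0.2697253 ] 2.785864587580547
```

Call:
move_arm --rows '[[[0.019,-0.017,0.003],0],[[0.018,-0.016,0.003],0],[[0.019,-0.017,0.003],0],[[0.019,-0.017,0.003],0],[[0.019,-0.016,0.004],0],[[0.018,-0.017,0.003],0],[[0.019,-0.016,0.003],0],[[0,0,0],0],[[0,0,0],0]]'

```text
clock: 8.35
tcp_pos: [0.5368, 0.0366, 0.265]
orientation: [0.177, 0.984, -0.0, 0.0]
ft_force: [0.6, 0.3, 0.5]
width: 0.449
grip_force: 0.0
```

```bash
python3 - <<'E'
from plan import *
q=np.load("q.npy");A=q[2]+np.pi
x,y,z=cab(q,[[-.124,-.075,.2]])[0]
plan([(x,y,z,A,4)])
im=r.get_image("side")[90:240,150:350];a=cv2.resize(im,None,fx=2.9,fy=2.9,interpolation=2)
cv2.imwrite("pics/e.png",a)
E
```

```text
[[[-0.0,0.0,0.016],np.float64(-0.0)],[[-0.001,0.001,0.016],np.float64(-0.0)],[[0.0,0.0,0.017],np.float64(-0.001)],[[-0.0,0.0,0.016],np.float64(0.0)]]
[0.53812773 0.03715641 0.1999834 ] 2.786531638180381
```

View pics/e.png

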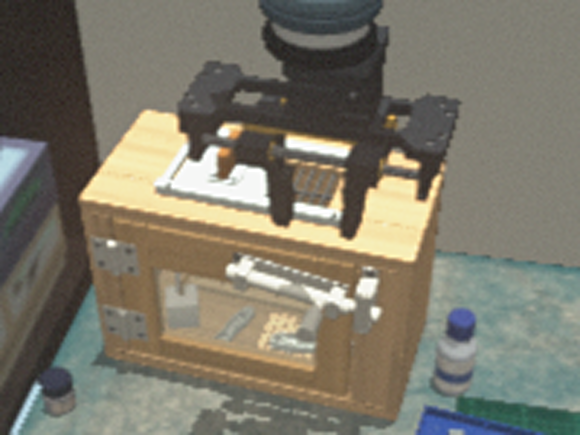

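The fingertips at (283,215) and (350,228) straddle the knob at about (308,325), so I'll descend.

Call:
move_arm --rows '[[[0,0,0.016],0],[[0,0,0.018],0],[[0,0,0.018],0],[[0,0,0.018],0],[[0,0,0.018],0],[[0,0,0.018],0],[[0,0,0.012],0],[[0,0,0.006],0],[[0,0,0],0],[[0,0,0],0]]'

```text
clock: 9.4
tcp_pos: [0.5373, 0.037, 0.1413]
orientation: [0.177, 0.984, 0.0, 0.0]
ft_force: [0.0, 0.1, 0.0]
width: 0.453
grip_force: 0.0
```

```bash
python3 - <<'E'
from plan import *
q=np.load("q.npy");A=q[2]+np.pi
x,y,z=cab(q,[[-.124,-.075,.136]])[0]
print(r.read_state()["ft_force"],r.read_state()["qpos"])
plan([(x,y,z,A,1)])
im=r.get_image("side")[150:250,200:320];a=cv2.resize(im,None,fx=4.5,fy=4.5,interpolation=2)
cv2.imwrite("pics/f.png",a)
E
```

```text
[0.04180293 0.08875705 0.02581588] [ 0.37393827  0.58080896 -0.69117832  1.88220683  0.48380961  0.85087733
  0.6508926 ]
[[[-0.001,0.001,0.005],np.float64(-0.0)]]
[0.53853723 0.0376035  0.13626889] 2.7859842062449003
```

View pics/f.png

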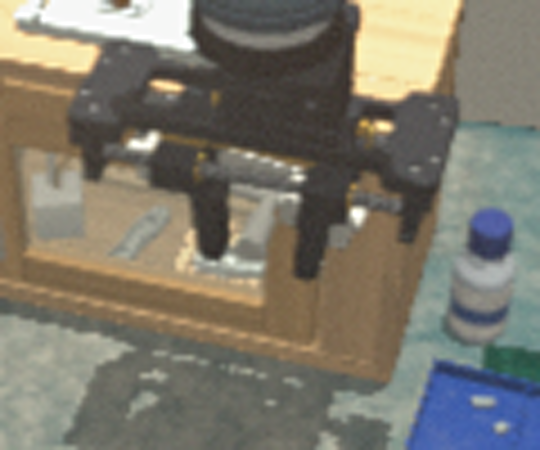

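The knob at about (252,235) is between the fingertips at columns 210 and 308. I'll lower slightly and close.

Call:
move_arm --rows '[[[0,0,0.004],0],[[0,0,0],0],[[0,0,0],0],[[0,0,0],0],[[0,0,0],0],[[0,0,0],0]]' --grip 0 --grip_force 30

```text
clock: 10.05
tcp_pos: [0.5378, 0.0391, 0.1374]
orientation: [0.176, 0.984, 0.002, 0.001]
ft_force: [1.6, 4.9, -0.6]
width: 0.166
grip_force: 29.9
```

Call:
move_arm --rows '[[[0,0,-0.002],0],[[0,0,-0.002],0],[[0,0,-0.002],0],[[0,0,-0.002],0],[[0,0,0],0],[[0,0,0],0]]'

```text
clock: 10.65
tcp_pos: [0.5374, 0.0385, 0.1449]
orientation: [0.176, 0.984, 0.002, 0.001]
ft_force: [3.9, 4.8, -5.1]
width: 0.164
grip_force: 30.3
```

Call:
move_arm --rows '[[[0,0.002,0],0],[[0,0.002,0],0],[[0,0.002,0],0],[[0,0.002,0],0],[[0,0,0],0]]'

```text
clock: 11.15
tcp_pos: [0.5392, 0.0441, 0.1445]
orientation: [0.177, 0.984, -0.0, -0.0]
ft_force: [-0.1, -1.1, -6.6]
width: 0.162
grip_force: 30.2
```

Call:
move_arm --rows '[[[0,0.003,0],0],[[0,0.003,0],0],[[0,0.003,0],0],[[0,0,0],0]]'

```text
clock: 11.55
tcp_pos: [0.5428, 0.0535, 0.1448]
orientation: [0.177, 0.984, 0.0, 0.0]
ft_force: [1.5, -0.7, -5.6]
width: 0.167
grip_force: 30.3
```

Force stays low, so the nose is over the lip. I'll keep pulling.

Call:
move_arm --rows '[[[0,0.003,0],0],[[0,0.003,0],0],[[0,0.003,0],0],[[0,0.003,0],0],[[0,0.003,0],0],[[0,0.003,0],0],[[0,0,0],0],[[0,0,0],0]]'

```text
clock: 12.35
tcp_pos: [0.5492, 0.0703, 0.1448]
orientation: [0.177, 0.984, 0.001, 0.0]
ft_force: [2.0, 1.2, -6.2]
width: 0.165
grip_force: 30.3
```

```bash
python3 - <<'E'
from plan import *
s=r.read_state();print(s["ft_force"],s["tcp_pos"],s["ft_torque"])
im=r.get_image("side")[150:250,200:320];a=cv2.resize(im,None,fx=4.5,fy=4.5,interpolation=2)
cv2.imwrite("pics/g.png",a)
q=np.load("q.npy");c,sn=np.cos(q[2]),np.sin(q[2]);d=s["tcp_pos"][:2]-q[:2];print(c*d[0]+sn*d[1],-sn*d[0]+c*d[1])
E
```

```text
[ 1.98601449  1.19599595 -6.23015502] [0.54922256 0.07029437 0.14480769] [ 0.02668288 -0.56951921 -0.05730499]
-0.12512959796458223 -0.04050318893079841
```

View pics/g.png

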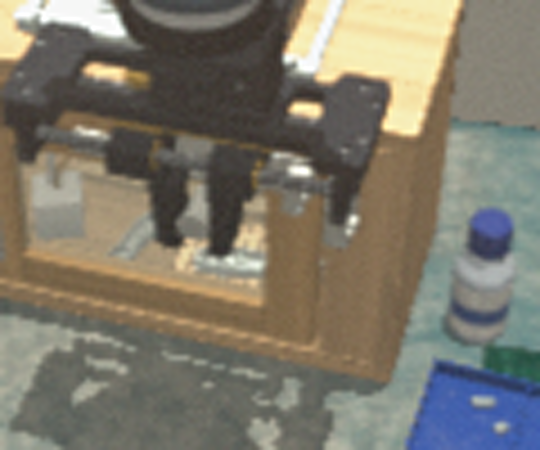

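The knob is still pinched between the fingers at (170–235, 220), and the bolt is drawn about 34 mm. I'll swing the door about the hinge.

Call:
move_arm --rows '[[[0.0022,0.0007,0],0.014],[[0.0045,0.0013,0],0.0275],[[0.0045,0.0013,0],0.0275],[[0.0045,0.0013,0],0.0275],[[0.0045,0.0013,0],0.0275],[[0.0045,0.0013,0],0.0275],[[0,0,0],0]]'

```text
clock: 13.1
tcp_pos: [0.5291, 0.0867, 0.1449]
orientation: [0.251, 0.968, 0.0, 0.0]
ft_force: [3.1, 0.1, -6.7]
width: 0.166
grip_force: 30.3
```

Call:
move_arm --rows '[[[0.0045,0.0013,0],0.0275],[[0.0045,0.0013,0],0.0275],[[0.0045,0.0013,0],0.0275],[[0.0045,0.0013,0],0.0275],[[0.0045,0.0013,0],0.0275],[[0.0045,0.0013,0],0.0275],[[0.0022,0.0007,0],0.014],[[0,0,0],0],[[0,0,0],0],[[0,0,0],0]]'

```text
clock: 14.1
tcp_pos: [0.5099, 0.109, 0.1448]
orientation: [0.336, 0.942, 0.0, 0.0]
ft_force: [3.2, -0.4, -5.5]
width: 0.164
grip_force: 30.2
```

```bash
python3 - <<'E'
from plan import *
s=r.read_state();print(s["ft_force"],s["tcp_pos"],s["ft_torque"],np.abs(s["joint_velocities"]).max())
a=cv2.resize(r.get_image("side")[110:260,150:350],None,fx=2,fy=2,interpolation=2)
b=cv2.resize(r.get_image("top")[90:240,150:350],None,fx=2,fy=2,interpolation=2)
cv2.imwrite("pics/i.png",np.hstack([a,b]))
q=np.load("q.npy");c,sn=np.cos(q[2]),np.sin(q[2]);d=s["tcp_pos"][:2]-q[:2];d=np.array([c*d[0]+sn*d[1],-sn*d[0]+c*d[1]])-[-.078,.122]
print(d,np.hypot(*d),np.arctan2(-d[0],-d[1])-np.arctan2(.047,.1625))
E
```

```text
[ 3.17520222 -0.44370562 -5.53371187] [0.50987346 0.10904261 0.14479744] [-0.23814107 -0.71234958  0.05332906] 0.0034519804852682287
[-0.09750104 -0.13986483] 0.17049523339116987 0.32723538270295116
```

View pics/i.png

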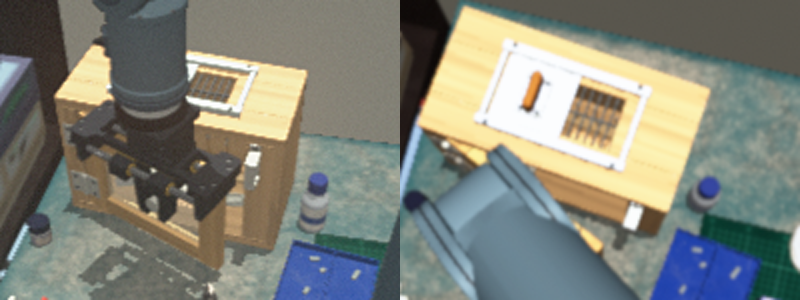

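The door stands ajar by about 0.33 rad, with its free edge at (210,265) in the left picture. The vent is open, and the jar and bottle are where they were. The knob is held at 30 N.

```bash
python3 -c "
from workcell import r
print(r.hand_in())"
```

```text
the job is handed in; nothing more can be done
None
```

I handed the job in at about 14 s: the roof shutter is at its left stop, the bolt is drawn about 34 mm, and the door is held still by the knob at about 0.33 rad (7 cm at the free edge). The thinner and paint jar look undisturbed in the last picture and I kept the arm clear of the nippers; the hand-in returned no verdict.

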